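# Add a slotted weight to the load-cell stand

### The arm

A 7-joint arm with a two-finger parallel gripper is mounted at the origin on a cart in front of the work surface, level with it; the furniture and walls round the work are solid. World frame = base frame: x ahead of the robot, y to its left, z up, the work surface at z = 0. Lengths are in m, angles in rad, forces in N, time in s.
With the tool pointing down it reaches from about 0.35 to 0.775 m from the base axis. Payload 3.1 kg.
Tool frame: the origin (TCP) lies at the very end of the fingers, on their centre line; the grasp point (between the pads) lies 19 mm behind it; z points along the fingers, y is the line along which they close (so a half turn about z gives the same grasp; the last joint's range is limited). The gripper opens to 85 mm and grips with 20 to 120 N. Pads are 22 mm wide; open, the fingers measure 114 mm over their backs; the gripper's body (76 mm by 85 mm) begins 54 mm behind the grasp point. The pads swing forward as they close: fully open they stand 13 mm farther back than shut.
Start: joints at [1.191, 0.311, 0.014, 1.512, -0.004, 1.319, -0.027], TCP at [0.182, -0.519, 0.231] pointing down, gripper open.
Joint ranges: [-2.7, 2.7], [-0.3, 1.91], [-1.27, 1.3], [0.12, 2.57], [-1.44, 4.58], [0.2, 2.03], [-3.05, 3.05]. Speed limits (rad/s): [2.79, 2.79, 3.14, 3.14, 3.14, 3.14, 3.14].

### API

Orientations are given as a rotation vector (axis times angle).
In Python, from bench import state, capture, camera_params, r gives the robot as it stands. The module is installed in compiled form; this text tells all that it offers.
- The arm moves only by the tool carry_out, never from a script. Its argument "moves" is a list of rows, each a list of 7 numbers: the turn, a rotation vector about the tool's x, y, z each as a share of 180 degrees, from -1 to 1, then the shift along the tool's x, y, z each as a share of 25 cm, from -1 to 1, then the closure, from -1 (fully open) to 1 (shut). A call has 1 to 10 rows; each row is the pose to reach, as a shift and turn from the pose commanded when the call began, along the tool's axes at that moment, turning the shorter way round; what a row does not reach only later rows make up. A row lasts 1/8 s, in which the tool goes at most 62.5 mm and 10.7 degrees, less where a joint would pass 70% of its speed; a pose out of reach is approached as far as the arm can. A call with a number of a shift or a turn outside -1 to 1 is refused whole. A call with a gripper value outside its range is refused whole. The fingers move at their own pace and stop on an object; "grip_force" is the grip in N (left out, the last holds). Time passes only in rows, so rows that repeat a pose let the fingers close. It gives the time, the measured TCP pose, the force, the opening and the grip force at its end, in the units of the state.
- state(): the state, without advancing time (a new reading comes with each control period).
- capture(name): name is "scene" or "top" or "wrist"; returns (picture, depth): 420x560x3 uint8, blue, green, red; 420x560 float32, m along the optical axis (not along the pixel's ray), 0 where there is no reading.
- camera_params(name): a dict with "intrinsics" (3x3 intrinsics, pixels), "T" (4x4, takes a point from camera to world coordinates); the wrist camera has in their place "T_tool_cam" (4x4, takes a point from camera to tool coordinates, whose origin is the TCP and whose axes are the flange's). Camera axes: x right, y down, z forward; pixel columns grow to the right and rows downward; lengths in m; the calibration is good to about 2 mm. A picture is of the moment at which its call begins: read the wrist's pose just before it. camera_params takes no time and is no camera call.
- r.close_job(): hands the job in; it is judged then, once.
The state is a dict: "clock": time; "joint_pos": joint angles; "qd": joint speeds; "effort": joint torques, N m; "eef_pos": TCP position; "ee_rot": TCP orientation; "ft_force": force on the tool from outside, world axes, zero at the start; "ft_torque": the same for the moment, N m; "finger_gap": finger opening in m; "grip_force": force on a finger pad.
Only numpy, scipy, OpenCV 4.12 (cv2) and the standard library are available. Lean on these libraries where they do the work, as an engineer would, in place of code of your own. Each camera call takes 0.05 s, during which the arm holds its last target. There are 200 camera calls.

### The job

Put the thick slotted weight from the tray on the load-cell stand, on top of the two weights already there: slide it on sideways under the knob, then turn it anticlockwise (seen from above) until its slot drops over the dowel of the weight below and it lies flat. Be gentle: the cell is spoilt if anything pushes the stem or the weights on it with more than 25 N. Leave the thin weight on the tray.

Things in the scene. Friction and masses are not known exactly. Their poses are not given: they have to be found in the camera images.
- thick_weight_mid (a point): The loose thick slotted weight: steel disc 54 mm across, 18 mm thick, about 0.3 kg, lying on the tray. This point is its centre, 9 mm above its underside; z is up, its slot runs along +x. Two flats on the rim face +y and -y, 20 mm long and 50 mm apart: grip it there. On its top, 19 mm towards -x, stands a dowel 7 mm thick and 4 mm high.
- thick_slot_mouth (a point): Mouth of the thick weight's slot, on the rim 27 mm from its centre, half-way up. The slot is 9 mm wide (flared to 14 mm at the mouth), goes through the full thickness and leads to a round hole 14 mm across at the weight's centre.
- thin_weight_mid (a point): Centre of another loose weight beside it, 12 mm thick and otherwise alike: not wanted. Either may lie in either place on the tray (plywood, lined with rubber; its rim stands 3 mm above the floor that the weights lie on).
- stem_foot (a point): Load-cell stand, rigid, fixed to the bench: foot of its stem, on the axis, on top of the round pan (52 mm above the bench). z is up. On the pan lie two 12 mm weights of the same shape, their tops 24 mm above this point; the thick weight's underside is there when it lies flat on them. The pan and its two weights can be turned round the stem, but stiffly (0.25 N m).
- stem_top (a point): Upper end of the stem, 58 mm above the pan, under a knob 20 mm across and 12 mm high. The stem is round, 12 mm, with two flats 7 mm apart facing +y and -y all the way up, so a slot passes over it only along x; the robot's side is -x. With its hole round the stem a weight turns freely, with 1 mm of play all round.
- slide_on_level (a point): On the stem's axis 28 mm above the pan, level with the top of the dowel on the upper weight: a weight must slide on above this height. The dowel (7 mm thick, 4 mm high, 19 mm from the axis) drops into the new weight's slot after a turn of 45 to 95 degrees anticlockwise from the way it slid on from the robot's side; the exact angle differs each time and is not measured: find it by eye or by feel.
There are look-alikes about, which are no part of the job. Leave any pink look-alike of the part that bears thick_weight_mid alone.

How it is judged:
By the outcome, as a careful person would: the job done as asked, in the order asked, and still so for the second after the job is handed in, with the robot touching nothing.
It also fails if it takes over 64 s, if anything falls off the work surface, if the arm or the gripper's body presses on something with over 40 N, if the wrist force passes 120 N, or if a joint passes its speed limit or range.

## Working session

There is one attempt and no reset: what is moved stays moved. The work goes in short steps, Python scripts to look and compute and a tool call to move; the robot and the scene stay as the last step left them, time stands still between calls to the robot, and variables do not carry over. Pictures are saved under pics/ and viewed, at most 10 in all, crops included, and the job is handed in when it is done.

Besides the shell and the picture viewer there is one more tool, called after "Request:" as name([rows], argument=value, ...), one row to a line, values as JSON. carry_out: Moves the arm, as the interface text tells. Its arguments: {"type":"object","properties":{"moves":{"type":"array"},"grip_force":{"type":"number"}},"required":["moves"]}

```bash
mkdir -p pics; cat > h.py <<'E'
import numpy as np,cv2
from scipy.spatial.transform import Rotation as R
from bench import state,capture,camera_params,r
def Tt(s=None):
    s=s or state();T=np.eye(4);T[:3,:3]=R.from_rotvec(s['ee_rot']).as_matrix();T[:3,3]=s['eef_pos'];return T
def grab(n,tag):
    s=state();p,d=capture(n);c=camera_params(n)
    T=c['T'] if 'T' in c else Tt(s)@c['T_tool_cam']
    np.savez(f'pics/{tag}.npz',p=p,d=d,T=T,K=c['intrinsics']);cv2.imwrite(f'pics/{tag}.png',p);return p,d,T,c['intrinsics']
def ld(tag):
    z=np.load(f'pics/{tag}.npz');return z['p'],z['d'],z['T'],z['K']
def pix(tag,u,v,z=None):
    p,d,T,K=ld(tag);ray=np.linalg.inv(K)@[u,v,1]
    if z is None:
        w=d[int(v)-1:int(v)+2,int(u)-1:int(u)+2];w=w[w>0];return (T@np.r_[ray*np.median(w),1])[:3]
    dr=T[:3,:3]@ray;return T[:3,3]+dr*(z-T[2,3])/dr[2]
def proj(tag,P):
    p,d,T,K=ld(tag);c=np.linalg.inv(T)@np.r_[P,1];q=K@c[:3];return q[:2]/q[2]
E
python3 - <<'E'
from h import *
a=grab('scene','s0');b=grab('top','t0')
for x in(a,b):print(x[2].round(3).tolist(),x[3].round(1).tolist())
s=state();print(s)
E
```

```text
[[0.873, -0.254, 0.416, 0.039], [-0.487, -0.415, 0.769, -1.087], [-0.023, -0.874, -0.486, 0.597], [0.0, 0.0, 0.0, 1.0]] [[393.3, 0.0, 285.3], [0.0, 393.3, 206.1], [0.0, 0.0, 1.0]]
[[-0.001, -0.997, 0.071, 0.388], [-1.0, 0.0, -0.003, -0.261], [0.003, -0.071, -0.997, 1.407], [0.0, 0.0, 0.0, 1.0]] [[529.7, 0.0, 279.5], [0.0, 529.7, 208.1], [0.0, 0.0, 1.0]]
{'clock': 0.1, 'joint_pos': array([ 1.19131242,  0.31166884,  0.01399356,  1.51288551, -0.00438405,
        1.31916496, -0.02718659]), 'qd': array([ 7.99291406e-05, -1.77631178e-03, -7.32784920e-04, -2.90621193e-03,
       -5.08847097e-04, -3.67226183e-04, -7.86857025e-04]), 'effort': array([ 4.31961953e-04, -3.80855262e+01,  1.46310953e-01, -2.31240731e+01,
        1.22438493e-02,  8.12281942e-03, -4.12082784e-06]), 'eef_pos': array([ 0.18206557, -0.51831791,  0.2303215 ]), 'ee_rot': array([-3.09485097e+00, -5.27871443e-01,  7.13862059e-04]), 'ft_force': array([ 0.47803275,  0.51368952, -0.33297661]), 'ft_torque': array([-0.00020402,  0.00580255, -0.02053814]), 'grip_force': 0.0, 'finger_gap': 0.08526213324764562}
```

View pics/t0.png

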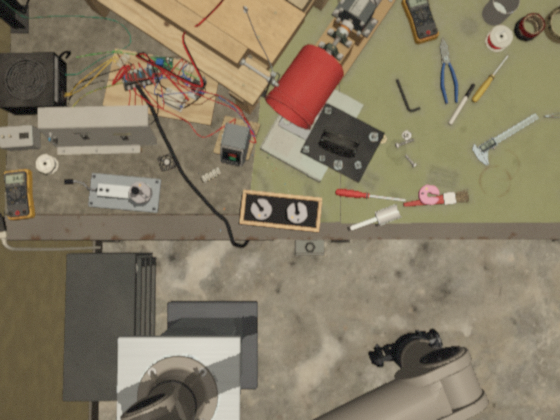

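View pics/s0.png

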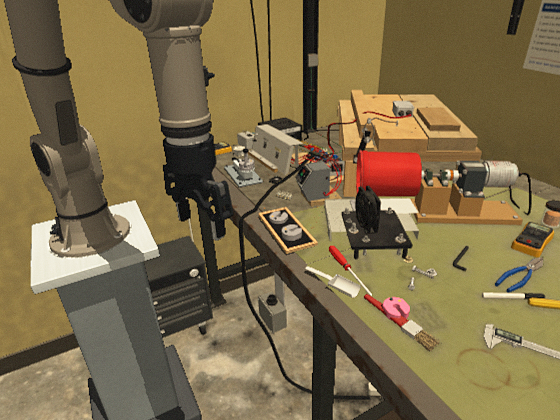

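```bash
python3 - <<'E'
from h import *
for u,v in[(261,209),(297,211),(140,192),(112,190),(245,200),(280,222)]:print(u,v,pix('t0',u,v).round(4))
p=ld('t0')[0]
a=cv2.resize(p[165:225,80:170],None,fx=6,fy=6,interpolation=2);b=cv2.resize(p[185:235,238:328],None,fx=6,fy=6,interpolation=2)
d=ld('t0')[1];
cv2.imwrite('pics/c0.png',np.vstack([a,b])[:,:][:660:1] if 0 else cv2.resize(np.vstack([a,b]),None,fx=.9,fy=.9))
p,dd,T,K=ld('t0')
v,u=np.mgrid[0:420,0:560];P=np.stack([(u-K[0,2])/K[0,0]*dd,(v-K[1,2])/K[1,1]*dd,dd],-1)@T[:3,:3].T+T[:3,3]
print((P[202:218:2,248:312:3,2]*1000).round().astype(int))
print((P[180:206:2,120:160:2,2]*1000).round().astype(int))
E
```

```text
261 209 [ 0.4848 -0.2168  0.0141]
297 211 [ 0.4795 -0.3117  0.014 ]
140 192 [0.5234 0.0862 0.0774]
112 190 [0.5326 0.1689 0.0389]
245 200 [ 0.5086 -0.1746  0.0148]
280 222 [ 0.4505 -0.2669  0.0142]
[[14 13 14 10 27 20 28  7 12 11 12 16 14 19 10 10 18  8 12 14 14 16]
 [11 17 28  6 26 23 26 13 19 14 16 12 15  9 15 30 13 32 36 11 13 10]
 [16  4 29 10 10 24 22 25  9 10  9 13  8 20 35 32 10 32 28 14 19 15]
 [11 26 24 29 17 13 21 29 11 20 12 16 19 11 31 28 16 28 33 35 20 12]
 [17 29 20 25 18  9 22 29 13 11 15 12 15 32 31 29 10 28 33 32 16 10]
 [12 17 25 26 27 20 24 26 12 11 11 22  8 32 30 31 14 16 33 30 10 16]
 [12 12 26 25 26 26 28 17 11 10 14 15  9 14 29 30 10 34 34 33 13 14]
 [ 9 24 13 28 19 26 24 12 17 13 15 19 13 10 31 31 30 32 32 30 16 14]]
[[   5    6   16   12   11    8    7    8   11   10   11   10    6   13
    10    7   12   12    8   11]
 [  16   12   13   12   14    8   14    5   75   78   81   78    5   12
     8   10    8    8   19   15]
 [   6    7    4   13   10    9   10   76 1407   75   76   75   80   49
    13    9   15   10   15    6]
 [  35   37   38    4   12   10   
[... 316 characters left out ...]
3  120  124  118   77   76   79   76
    75   70   49   11    7    9]
 [  45   40   42   42   43   78   78  124  121   87   77   61   65   71
    73   72   50   11    9   13]
 [  41   43   43   36   38   79   77   75   79   82   75   59   62   69
    75   66   11    7   11    9]
 [   7    8   21   24   33   39   74   73   77   76   77   76   70   67
    64   57   16   11   10   13]
 [   9    8   10    7    9   11   13   76   76   76   78   76   78   64
    57   13    8   14   13    8]
 [  12    4   13    7   10    8   18   11   74   70   74   74   68   54
    15   10   11   12    5    8]
 [  11   13    7    9    6   10    7    7   12    8   12    7    9    4
     9   12   10   10   18   11]]
```

View pics/c0.png

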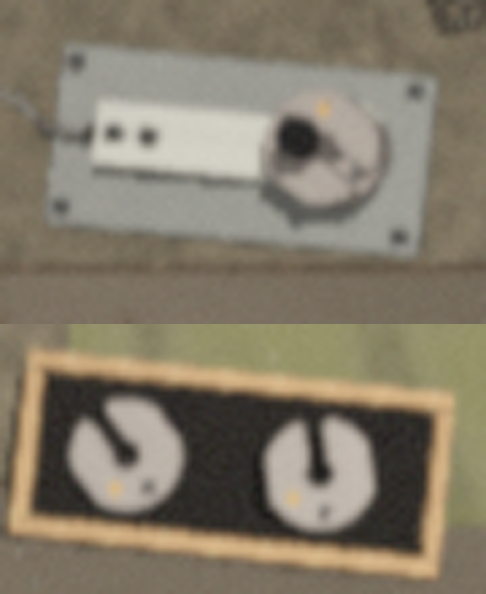

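```bash
cat >> h.py <<'E'
def yawR(deg): # tool x at world angle deg, z down
    a=np.radians(deg);x=np.array([np.cos(a),np.sin(a),0]);z=np.array([0,0,-1.]);return np.stack([x,np.cross(z,x),z],1)
def row(p,yaw,T0=None):
    T0=Tt() if T0 is None else T0
    return np.r_[R.from_matrix(T0[:3,:3].T@yawR(yaw)).as_rotvec()/np.pi,T0[:3,:3].T@(np.array(p)-T0[:3,3])/.25].round(4).tolist()
E
python3 - <<'E'
from h import *
c=camera_params('wrist');print(c['T_tool_cam'].round(3),c['intrinsics'].round(0));print(Tt().round(3))
# thick centre from crop: crop px/(5.4)
for n,cu,cv,ox,oy,z in[('thick',320,473,238,185-60,.029),('knob',297,138,80,165,.122),('topdisc',323,150,80,165,.076),('slotm',358,173,80,165,.076)]:
    print(n,pix('t0',cu/5.4+ox,cv/5.4+oy,z).round(4))
for y in(0,10,-170,-90,180):print(y,row([.46,-.31,.22],y))
E
```

```text
[[ 0.001 -0.962 -0.274  0.068]
 [ 1.     0.     0.001 -0.   ]
 [-0.001 -0.274  0.962 -0.142]
 [ 0.     0.     0.     1.   ]] [[346.   0. 278.]
 [  0. 346. 212.]
 [  0.   0.   1.]]
[[ 0.943  0.331 -0.001  0.182]
 [ 0.331 -0.943  0.002 -0.518]
 [-0.    -0.002 -1.     0.23 ]
 [ 0.     0.     0.     1.   ]]
thick [ 0.4743 -0.3119  0.029 ]
knob [0.5224 0.0868 0.122 ]
topdisc [0.5216 0.087  0.076 ]
slotm [0.5108 0.0705 0.076 ]
0 [-0.0007, 0.0001, 0.1075, 1.3251, -0.4175, 0.042]
10 [-0.0007, 0.0001, 0.052, 1.3251, -0.4175, 0.042]
-170 [-0.0001, -0.001, -0.948, 1.3251, -0.4175, 0.042]
-90 [-0.0004, 0.0007, 0.6075, 1.3251, -0.4175, 0.042]
180 [-0.0002, -0.0009, -0.8924, 1.3251, -0.4175, 0.042]
```

```bash
python3 - <<'E'
from h import *
print(row([.34,-.41,.20],11));print(row([.474,-.312,.17],11))
E
```

```text
[-0.0007, 0.0001, 0.0464, 0.7397, -0.1991, 0.1216]
[-0.0007, 0.0001, 0.0464, 1.3753, -0.391, 0.242]
```

Request:
carry_out([
  [0, 0, 0.046, 0.74, -0.2, 0.12, -1],
  [0, 0, 0.046, 0.74, -0.2, 0.12, -1],
  [0, 0, 0.046, 1, -0.28, 0.2, -1],
  [0, 0, 0.046, 1, -0.28, 0.2, -1],
  [0, 0, 0.046, 1, -0.28, 0.2, -1],
  [0, 0, 0.046, 1, -0.28, 0.2, -1],
], grip_force=60)

```text
clock: 0.85
eef_pos: [0.3953, -0.369, 0.1806]
ee_rot: [-3.125, -0.308, 0.002]
ft_force: [-1.5, -0.8, -0.7]
finger_gap: 0.0856
grip_force: 0.0
```

```bash
python3 - <<'E'
from h import *
print(row([.474,-.312,.17],11)); print(state()['joint_pos'].round(2))
E
```

```text
[-0.0004, 0.0004, 0.0014, 0.3531, -0.162, 0.0421]
[ 0.8   0.33 -0.1   1.61  0.04  1.2  -0.69]
```

Request:
carry_out([
  [0, 0, 0.001, 0.353, -0.162, 0.042, -1],
  [0, 0, 0.001, 0.353, -0.162, 0.042, -1],
  [0, 0, 0.001, 0.353, -0.162, 0.042, -1],
  [0, 0, 0.001, 0.353, -0.162, 0.042, -1],
])

```text
clock: 1.35
eef_pos: [0.4717, -0.3162, 0.1709]
ee_rot: [3.126, 0.292, -0.003]
ft_force: [-0.7, -0.8, -0.3]
finger_gap: 0.0855
grip_force: 0.0
```

```bash
python3 - <<'E'
from h import *
grab('wrist','w1');p,d,T,K=ld('w1')
v,u=np.mgrid[0:420,0:560];P=np.stack([(u-K[0,2])/K[0,0]*d,(v-K[1,2])/K[1,1]*d,d],-1)@T[:3,:3].T+T[:3,3]
np.save('pics/P1.npy',P);print(Tt().round(3));print(proj('w1',[.474,-.312,.029]))
print((P[150:420:20,100:460:20,2]*1000).round().astype(int))
E
```

```text
[[ 0.983  0.184 -0.001  0.471]
 [ 0.184 -0.983 -0.002 -0.316]
 [-0.002  0.002 -1.     0.171]
 [ 0.     0.     0.     1.   ]]
[273.01228265 193.72218519]
[[  -1   12   25   12   23   12   13   13   12   13   15   16    2    1
     2   16   24   19]
 [  -1   12   24   24   25   13   14   12   30   31   14   13   12    2
     1    0    1   21]
 [  16   17   14   24   13   11   12   13   31   30   30   13   15    2
     0    0    2    1]
 [   0   -1   -1    0   15   13   13   12   31   29   13   12    1    1
     2    1    2    2]
 [ -18   -1   -2   -1   -1   -1    0   -1   16   11   13   13    1    0
     1    1    0    1]
 [-542 -559 -584 -605 -627 -698 -801   -1   -1   -2   -1   16    1   -1
    -1   -3    0   16]
 [-439 -456 -474  188 -536 -699 -804 -800 -801 -795 -799 -802 -801    0
     0  189    0   -1]
 [-357 -369  204  200 -565 -702 -804 -799 -803 -800 -800 -799 -805 -803
  -800  203  205 -803]
 [-288  210  218  202 -599 -702 -803 -802 -802 -799 -802 -802 -798 -803
  -799  205  217  211]
 [ 230  229  221  205 -801 -804 -798 -803 -800 -798 -803 -802 -802 -800
  -796  207  220  230]
 [ 238  243  244 -421 -801 -803 -798 -804 -799 -798 -806 -802 -799 -799
  -801  208  245  238]
 [ 251  251  250  250 -802 -799 -801 -800 -805 -798 -795 -799 -799 -802
  -799  250  250  251]
 [ 251  256  256  256  256  250  250  250  250  250  249  250  249  250
   256  257  257  257]
 [ 247  261  261  262  263  263  255  255  254  255  255  255  255  264
   263  260  262  261]]
```

View pics/w1.png

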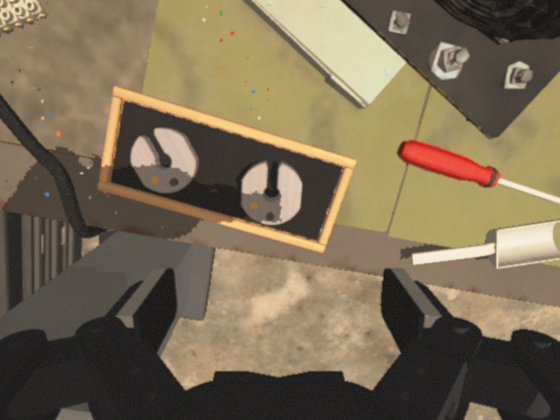

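```bash
python3 - <<'E'
from h import *
p,d,T,K=ld('w1');P=np.load('pics/P1.npy');z=P[...,2]
m=((z>.024)&(z<.036)).astype(np.uint8);m[:,:225]=0;m[:,320:]=0;m[:150]=0;m[235:]=0
m=cv2.medianBlur(m,3)
n,l,s,c=cv2.connectedComponentsWithStats(m);k=1+s[1:,4].argmax();m=(l==k)
q=P[m];print(len(q),np.median(q[:,2]))
h=cv2.convexHull((1000*q[:,:2]).astype(np.float32));print(cv2.minEnclosingCircle(h))
cr=cv2.resize(p[148:238,222:322],None,fx=6,fy=6,interpolation=2);cv2.imwrite('pics/c1.png',cr)
E
```

```text
2667 0.03035616346035591
((492.69183349609375, -306.7626953125), 46.24050521850586)
```

View pics/c1.png

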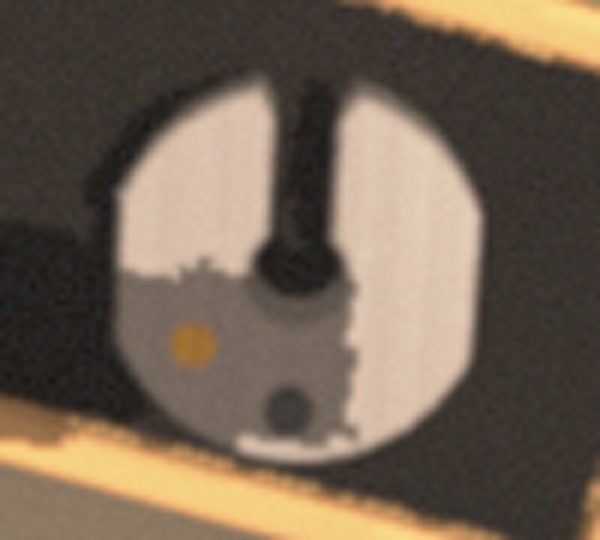

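```bash
python3 - <<'E'
from h import *
f=lambda a,b,z:pix('w1',222+(a-3)/6,148+(b-3)/6,z)
z=.0305
c=f(297,272,z);m=f(308,90,z);dw=f(290,410,z+.003);l=f(117,262,z);r_=f(477,285,z)
print(c,m,dw,l,r_,(l+r_)/2, np.linalg.norm(l-r_))
g=lambda a,b:np.degrees(np.arctan2(*(b-a)[[1,0]]))
print(g(c,m),g(dw,m),g(dw,c),g(f(472,360,z),f(482,210,z)),g(f(115,330,z),f(117,190,z)))
print(np.linalg.norm(c-m),np.linalg.norm(dw-c))
E
```

```text
[ 0.47478003 -0.31016533  0.0305    ] [ 0.49995534 -0.30707887  0.0305    ] [ 0.45577113 -0.31269721  0.0335    ] [ 0.47155152 -0.28532858  0.0305    ] [ 0.47759878 -0.33516899  0.0305    ] [ 0.47457515 -0.31024878  0.0305    ] 0.05020593623187839
6.989512494115121 7.246685560541094 7.586831575540278 8.016769794257192 8.187225149558556
0.02536380179252263 0.01941001398647702
```

```bash
python3 - <<'E'
from h import *
print(row([.4747,-.3102,.06],7.3));print(row([.4747,-.3102,.013],7.3))
E
```

```text
[0.0006, 0.0005, 0.0184, 0.018, -0.0231, 0.4439]
[0.0006, 0.0005, 0.0184, 0.0183, -0.0234, 0.6319]
```

Request:
carry_out([
  [0.001, 0.0005, 0.018, 0.018, -0.023, 0.22, -1],
  [0.001, 0.0005, 0.018, 0.018, -0.023, 0.44, -1],
  [0.001, 0.0005, 0.018, 0.018, -0.023, 0.5, -1],
  [0.001, 0.0005, 0.018, 0.018, -0.023, 0.56, -1],
  [0.001, 0.0005, 0.018, 0.018, -0.023, 0.6, -1],
  [0.001, 0.0005, 0.018, 0.018, -0.023, 0.632, -1],
  [0.001, 0.0005, 0.018, 0.018, -0.023, 0.632, -1],
])

```text
clock: 2.28
eef_pos: [0.4772, -0.3069, 0.0129]
ee_rot: [-3.131, -0.21, -0.002]
ft_force: [0.3, 0.6, -0.2]
finger_gap: 0.0854
grip_force: 0.0
```

```bash
python3 - <<'E'
from h import *
for i in range(3):
    s=state();print(s['clock'],s['eef_pos'],s['qd'].round(3));capture('wrist')
print(row([.4747,-.3102,.013],7.3))
E
```

```text
2.275 [ 0.4772064  -0.30685751  0.01287883] [ 0.    -0.007 -0.002 -0.007 -0.     0.004  0.001]
2.325 [ 0.47755082 -0.30697244  0.01324175] [-0.    -0.006 -0.    -0.007  0.002 -0.001 -0.001]
2.375 [ 0.47769378 -0.30702966  0.01342443] [ 0.001 -0.003 -0.002 -0.003  0.    -0.    -0.002]
[-0.0007, -0.0008, 0.002, -0.0137, 0.0109, 0.0018]
```

Request:
carry_out([
  [0, 0, 0.002, -0.013, 0.011, 0.001, -1],
  [0, 0, 0.002, -0.013, 0.011, 0.001, -1],
  [0, 0, 0.002, -0.013, 0.011, 0.001, 0.0],
  [0, 0, 0.002, -0.013, 0.011, 0.001, 0.2],
  [0, 0, 0.002, -0.013, 0.011, 0.001, 0.4],
  [0, 0, 0.002, -0.013, 0.011, 0.001, 0.6],
  [0, 0, 0.002, -0.013, 0.011, 0.001, 0.6],
  [0, 0, 0.002, -0.013, 0.011, 0.001, 0.6],
])

```text
clock: 3.42
eef_pos: [0.4747, -0.31, 0.0129]
ee_rot: [-3.132, -0.2, -0.003]
ft_force: [0.5, 0.6, 4.1]
finger_gap: 0.0489
grip_force: 65.0
```

```bash
python3 - <<'E'
from h import *
s=state();print(s['eef_pos'],s['ft_force'],s['finger_gap'],s['grip_force']);print(row([.4747,-.3102,.013],7.3))
E
```

```text
[ 0.47474836 -0.31004677  0.0129242 ] [0.46766124 0.62570674 4.09182452] 0.048905206631841495 64.97308125053877
[-0.0009, -0.0007, 0.0, -0.0003, 0.0006, -0.0003]
```

```bash
python3 - <<'E'
from h import *
print(row([.4747,-.3102,.15],7.3));print(row([.45,-.08,.18],5))
E
```

```text
[-0.0009, -0.0007, 0.0, 0.001, -0.0009, -0.5483]
[-0.0009, -0.0007, 0.0128, 0.0204, -0.9271, -0.6657]
```

Request:
carry_out([
  [0, 0, 0, 0, 0, -0.1, 0.6],
  [0, 0, 0, 0, 0, -0.3, 0.6],
  [0, 0, 0, 0, 0, -0.5, 0.6],
  [0, 0, 0.01, 0.02, -0.15, -0.66, 0.6],
  [0, 0, 0.01, 0.02, -0.35, -0.66, 0.6],
  [0, 0, 0.01, 0.02, -0.55, -0.66, 0.6],
  [0, 0, 0.012, 0.02, -0.75, -0.66, 0.6],
  [0, 0, 0.012, 0.02, -0.9, -0.66, 0.6],
  [0, 0, 0.012, 0.02, -0.92, -0.66, 0.6],
])

```text
clock: 4.55
eef_pos: [0.4482, -0.0778, 0.177]
ee_rot: [-3.133, -0.151, 0.003]
ft_force: [-0.6, -0.1, -2.7]
finger_gap: 0.0486
grip_force: 64.3
```

```bash
python3 - <<'E'
from h import *
print(Tt()[:3,3],row([.41,.087,.15],0))
E
```

```text
[ 0.44820437 -0.07781329  0.17701873] [-0.0017, 0.0007, 0.0306, -0.0886, -0.6703, 0.1118]
```

Request:
carry_out([
  [0, 0, 0.03, 0.03, -0.2, 0.11, 0.6],
  [0, 0, 0.03, 0.03, -0.4, 0.11, 0.6],
  [0, 0, 0.03, 0.03, -0.6, 0.11, 0.6],
  [0, 0, 0.03, 0.03, -0.67, 0.11, 0.6],
  [0, 0, 0.03, 0.03, -0.67, 0.11, 0.6],
  [0, 0, 0.03, 0.03, -0.67, 0.11, 0.6],
])

```text
clock: 5.3
eef_pos: [0.4423, 0.0835, 0.1507]
ee_rot: [-3.14, 0.012, 0.0]
ft_force: [-0.2, 0.5, -2.4]
finger_gap: 0.0483
grip_force: 64.3
```

```bash
python3 - <<'E'
from h import *
grab('wrist','w2');print(Tt().round(4), state()['joint_pos'].round(2))
for P in([.522,.087,.122],[.522,.087,.076]):print(proj('w2',P))
E
```

```text
[[ 1.000e+00 -8.200e-03  1.000e-04  4.424e-01]
 [-8.200e-03 -1.000e+00  2.000e-03  8.340e-02]
 [ 1.000e-04 -2.000e-03 -1.000e+00  1.508e-01]
 [ 0.000e+00  0.000e+00  0.000e+00  1.000e+00]] [ 0.1   0.2  -0.37  1.88  0.08  1.08 -1.88]
[268.27905429  87.92345238]
[270.50486501  93.46937043]
```

View pics/w2.png

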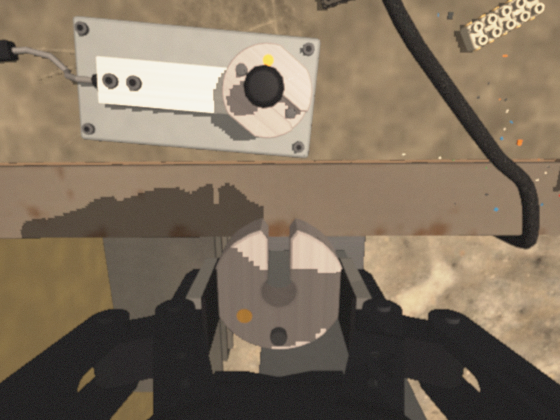

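```bash
python3 - <<'E'
from h import *
p=ld('w2')[0];a=cv2.resize(p[35:145,212:322],None,fx=5,fy=5,interpolation=2)
cv2.imwrite('pics/c2.png',a)
E
```

```text
(no output)
```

View pics/c2.png

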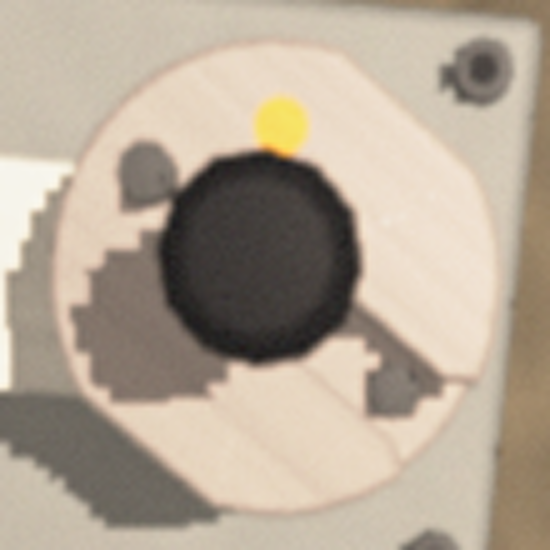

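```bash
python3 - <<'E'
from h import *
f=lambda a,b,z:pix('w2',212+(a-2)/5,35+(b-2)/5,z)
g=lambda a,b:np.degrees(np.arctan2(*(b-a)[[1,0]])).round(1)
k=f(261,256,.120);k2=f(261,256,.122);c=f(276.5,277,.076);dw=f(148,172,.080);sl=f(393,390,.078)
print('knob',k,k2,'disc',c,dw,sl)
print('dowel ang',g(c,dw),np.linalg.norm((c-dw)[:2]),g(sl,dw),g(sl,c))
z=.01
A,B,C,D=[pix('w2',*q,z) for q in((80,17),(319,40),(306,157),(75,151))]
print('plate',g(A,B)+90,g(D,C)+90,g(D,A),g(C,B),np.linalg.norm(A-B),np.linalg.norm(B-C))
# bolts
q=[pix('w2',*x,.014) for x in((81,27),(308,48),(298,147),(89,129))];print(g(q[0],q[1])+90,g(q[3],q[2])+90,g(q[3],q[0]),g(q[2],q[1]))
# bar
q=[pix('w2',*x,.04) for x in((99,57),(223,70),(97,102),(215,113))];print('bar',g(q[0],q[1])+90,g(q[2],q[3])+90)
print('weight',[pix('w2',*x,.1508+.018) for x in((279,291),(279,225))],pix('w2',279,336,.1548+.018))
E
```

```text
knob [0.52308995 0.08914464 0.12      ] [0.52294368 0.08906502 0.122     ] disc [0.5239572  0.08910617 0.076     ] [0.53514214 0.10348475 0.08      ] [0.51101818 0.07536127 0.078     ]
dowel ang 52.1 0.018216650063615038 49.4 46.7
plate -5.400000000000006 -1.9000000000000057 -11.6 -5.5 0.17607119673097454 0.08687887230917403
-5.200000000000003 -5.200000000000003 -4.4 -5.3
bar -6.0 -5.5
weight [array([0.44266932, 0.08256291, 0.1688    ]), array([0.47024394, 0.08239152, 0.1688    ])] [0.42481653 0.08267843 0.1728    ]
```

```bash
python3 - <<'E'
from h import *
print(Tt()[:3,3],row([.4631,.0953,.0835],-5.2))
E
```

```text
[0.44244704 0.08341906 0.15081646] [-0.0006, -0.0, 0.0263, 0.0822, -0.0477, 0.2694]
```

Request:
carry_out([
  [-0.0006, 0, 0.026, 0.04, -0.03, 0.0, 0.6],
  [-0.0006, 0, 0.026, 0.082, -0.048, 0.1, 0.6],
  [-0.0006, 0, 0.026, 0.082, -0.048, 0.2, 0.6],
  [-0.0006, 0, 0.026, 0.082, -0.048, 0.26, 0.6],
  [-0.0006, 0, 0.026, 0.082, -0.048, 0.269, 0.6],
  [-0.0006, 0, 0.026, 0.082, -0.048, 0.269, 0.6],
  [-0.0006, 0, 0.026, 0.082, -0.048, 0.269, 0.6],
])

```text
clock: 6.22
eef_pos: [0.4639, 0.0981, 0.0851]
ee_rot: [-3.137, 0.136, -0.005]
ft_force: [-0.2, -0.9, -3.4]
finger_gap: 0.0482
grip_force: 64.3
```

```bash
python3 - <<'E'
from h import *
grab('wrist','w3')
p,d,T,K=ld('w3');P=[T[:3,3]]
s=state();print(s['eef_pos'],s['ft_force'],row([.4631,.0953,.0835],-5.2))
cv2.imwrite('pics/c3.png',cv2.resize(p[40:320,140:420],None,fx=2.1,fy=2.1,interpolation=2))
E
```

```text
[0.46377478 0.09810442 0.08506198] [ 0.28640449 -0.52348809 -3.35221694] [-0.0006, -0.0009, 0.0014, -0.0017, 0.0114, 0.0062]
```

View pics/c3.png

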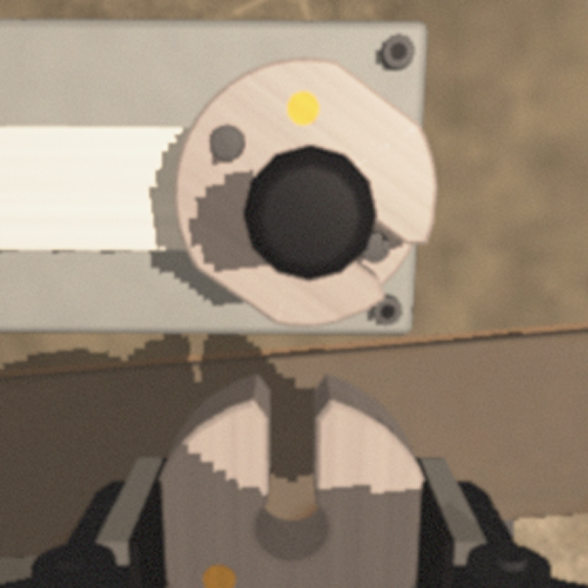

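```bash
python3 - <<'E'
from h import *
f=lambda a,b,z:pix('w3',140+a/2.1,40+b/2.1,z)
k=f(310,212,.122);c=f(307,192,.076);h=f(292,527,.1026)
d=f(226,143,.08)
tc=Tt()[:3,3]
print(k,c,h,tc,d, np.degrees(np.arctan2(*(d-k)[[1,0]])))
u=yawR(-5.2)
for a in(k,c):print('axis-hole in tool axes mm',u.T@(a-h)*1000)
s1,s2=f(269,480,.1026),f(316,480,.1026);print('slot mid',u.T@((s1+s2)/2-h)*1000,np.linalg.norm(s1-s2))
E
```

```text
[0.52357813 0.08937308 0.122     ] [0.52422883 0.08879071 0.076     ] [0.46377243 0.09702904 0.1026    ] [0.46377478 0.09810442 0.08506198] [0.5349974  0.10377757 0.08      ] 51.59409936743625
axis-hole in tool axes mm [ 60.25344002   2.20410676 -19.4       ]
axis-hole in tool axes mm [60.95424381  2.72509847 26.6       ]
slot mid [9.73922957 0.03878197 0.        ] 0.008772669406378103
```

Request:
carry_out([
  [-0.0006, -0.001, 0.001, 0, 0.01, 0.006, 0.6],
  [-0.0006, -0.001, 0.001, 0.02, 0.01, 0.006, 0.6],
  [-0.0006, -0.001, 0.001, 0.04, 0.01, 0.006, 0.6],
  [-0.0006, -0.001, 0.001, 0.04, 0.01, 0.006, 0.6],
])

```text
clock: 6.78
eef_pos: [0.4735, 0.0946, 0.0827]
ee_rot: [-3.138, 0.141, 0.003]
ft_force: [0.0, -0.2, -3.9]
finger_gap: 0.0486
grip_force: 64.3
```

```bash
python3 - <<'E'
from h import *
s=state();print(s['eef_pos'],s['ft_force'])
d=yawR(-5.2)
print(d.T@(s['eef_pos']-np.array([.46377,.0981,.08506]))*1000, row([0.46377,0.0981,.0835]+d[:,0]*.0603+d[:,1]*.0024,-5.2))
E
```

```text
[0.47346764 0.09459035 0.08272003] [ 0.04888549 -0.20623782 -3.8994686 ]
[9.97582014 2.61627939 2.33996525] [0.0, 0.0005, 0.0003, 0.2013, -0.0007, -0.0035]
```

Request:
carry_out([
  [0, 0.0005, 0, 0.02, -0.001, -0.003, 0.6],
  [0, 0.0005, 0, 0.04, -0.001, -0.003, 0.6],
  [0, 0.0005, 0, 0.06, -0.001, -0.003, 0.6],
  [0, 0.0005, 0, 0.08, -0.001, -0.003, 0.6],
  [0, 0.0005, 0, 0.1, -0.001, -0.003, 0.6],
  [0, 0.0005, 0, 0.1, -0.001, -0.003, 0.6],
])

```text
clock: 7.52
eef_pos: [0.4981, 0.0925, 0.0833]
ee_rot: [3.138, -0.141, -0.001]
ft_force: [-0.1, 0.6, -2.6]
finger_gap: 0.0487
grip_force: 64.3
```

```bash
python3 - <<'E'
from h import *
s=state();print(s['eef_pos'],s['ft_force'],s['ft_torque'])
d=yawR(-5.2)
print(row([0.46377,0.0981,.0835]+d[:,0]*.0603+d[:,1]*.0024,-5.2))
grab('wrist','w4');p=ld('w4')[0];cv2.imwrite('pics/c4.png',cv2.resize(p[90:330,160:400],None,fx=2.5,fy=2.5,interpolation=2))
E
```

```text
[0.49814115 0.09253239 0.08332384] [-0.13906231  0.59371223 -2.59006868] [ 0.03182723 -0.00978674  0.04284456]
[0.0001, 0.0002, 0.0003, 0.1023, -0.0, -0.0008]
```

View pics/c4.png

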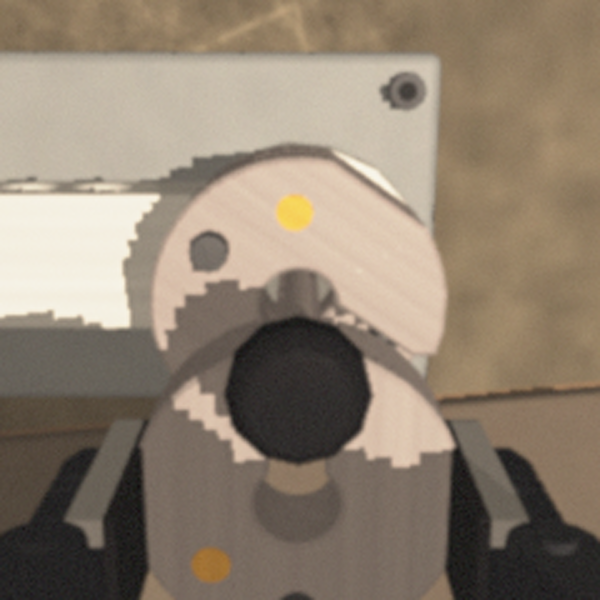

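Request:
carry_out([
  [0, 0, 0, 0.02, 0, -0.001, 0.6],
  [0, 0, 0, 0.04, 0, -0.001, 0.6],
  [0, 0, 0, 0.055, 0, -0.001, 0.6],
  [0, 0, 0, 0.055, 0, -0.001, 0.6],
])

```text
clock: 8.07
eef_pos: [0.5117, 0.0913, 0.0835]
ee_rot: [3.138, -0.141, -0.001]
ft_force: [0.1, 1.1, -2.6]
finger_gap: 0.0489
grip_force: 64.3
```

Request:
carry_out([
  [0, 0, 0, 0.016, 0, 0, 0.6],
  [0, 0, 0, 0.032, 0, 0, 0.6],
  [0, 0, 0, 0.047, 0, 0, 0.6],
  [0, 0, 0, 0.047, 0, 0, 0.6],
])

```text
clock: 8.57
eef_pos: [0.5234, 0.0903, 0.0835]
ee_rot: [3.138, -0.141, -0.001]
ft_force: [-0.2, -1.3, -3.0]
finger_gap: 0.0487
grip_force: 64.3
```

```bash
python3 - <<'E'
from h import *
s=state();print(s['eef_pos'],s['ft_force'],s['ft_torque'],s['joint_pos'].round(2))
d=yawR(-5.2)
print(row([0.46377,0.0981,.0835]+d[:,0]*.0603+d[:,1]*.0024,-5.2))
E
```

```text
[0.52341089 0.09026273 0.0835497 ] [-0.15672613 -1.26515585 -3.03917968] [0.00209227 0.00823522 0.02659853] [ 0.05  0.43 -0.33  1.76  0.16  0.98 -2.  ]
[0.0001, 0.0002, 0.0003, 0.0008, 0.0, 0.0002]
```

```bash
cat >> h.py <<'E'
H=np.array([.5233,.0903,0])+yawR(-5.2)@[.0001,.001,0]
def rt(yaw,z):
    p=H-yawR(yaw)@[.0001,.001,0];p[2]=z;return row(p,yaw)
E
python3 - <<'E'
from h import *
print(Tt()[:3,3])
for a in(10,20,30,45):print(a,rt(a,.0835))
E
```

```text
[0.52341089 0.09026273 0.0835497 ]
10 [0.0001, 0.0002, -0.0841, -0.0015, 0.0001, 0.0002]
20 [0.0001, 0.0002, -0.1397, -0.0021, 0.0004, 0.0002]
30 [0.0, 0.0002, -0.1952, -0.0027, 0.0009, 0.0002]
45 [0.0, 0.0002, -0.2786, -0.0034, 0.0016, 0.0002]
```

Request:
carry_out([
  [0, 0, -0.04, -0.0008, 0, 0, 0.6],
  [0, 0, -0.08, -0.0015, 0, 0, 0.6],
  [0, 0, -0.11, -0.0018, 0.0002, 0, 0.6],
  [0, 0, -0.14, -0.002, 0.0004, 0, 0.6],
  [0, 0, -0.14, -0.002, 0.0004, 0, 0.6],
])

```text
clock: 9.2
eef_pos: [0.5226, 0.0897, 0.0836]
ee_rot: [3.093, 0.545, -0.001]
ft_force: [0.4, -1.1, -2.4]
finger_gap: 0.0489
grip_force: 64.3
```

```bash
python3 - <<'E'
from h import *
s=state();print(s['eef_pos'],s['ft_force'],s['ft_torque'])
for a in(20,30,40,45):print(a,rt(a,.0835))
E
```

```text
[0.52264821 0.08974693 0.08356608] [ 0.44700921 -1.1091682  -2.37578258] [-0.19703135 -0.0940357  -0.0087094 ]
20 [0.0002, 0.0003, -0.0001, 0.0015, -0.0014, 0.0003]
30 [0.0001, 0.0003, -0.0556, 0.0008, -0.0013, 0.0003]
40 [0.0001, 0.0003, -0.1112, 0.0001, -0.001, 0.0003]
45 [0.0001, 0.0003, -0.139, -0.0002, -0.0009, 0.0003]
```

Request:
carry_out([
  [0, 0, -0.04, 0.001, -0.0013, 0, 0.6],
  [0, 0, -0.08, 0.0005, -0.001, 0, 0.6],
  [0, 0, -0.11, 0, -0.001, 0, 0.6],
  [0, 0, -0.139, -0.0002, -0.001, 0, 0.6],
  [0, 0, -0.139, -0.0002, -0.001, 0, 0.6],
])

```text
clock: 9.82
eef_pos: [0.5232, 0.0899, 0.0837]
ee_rot: [2.902, 1.2, 0.0]
ft_force: [2.1, -1.0, -3.4]
finger_gap: 0.0484
grip_force: 64.3
```

```bash
python3 - <<'E'
from h import *
s=state();print(s['eef_pos'],s['ft_force'],s['ft_torque'])
for a in(45,50,52):print(a,rt(a,.0835),rt(a,.081))
p,d,T,K=grab('wrist','w5');cv2.imwrite('pics/c5.png',cv2.resize(p[100:360,130:430],None,fx=2.3,fy=2.3,interpolation=2))
E
```

```text
[0.52315717 0.08989503 0.08374896] [ 2.09525828 -0.96988269 -3.43387762] [-0.27520524 -0.36856045 -0.00183688]
45 [0.0003, 0.0, -0.0004, -0.0017, -0.0019, 0.001] [0.0003, 0.0, -0.0004, -0.0017, -0.0019, 0.011]
50 [0.0003, 0.0, -0.0282, -0.002, -0.0018, 0.001] [0.0003, 0.0, -0.0282, -0.002, -0.0018, 0.011]
52 [0.0003, 0.0, -0.0393, -0.0022, -0.0018, 0.001] [0.0003, 0.0, -0.0393, -0.0022, -0.0018, 0.011]
```

View pics/c5.png

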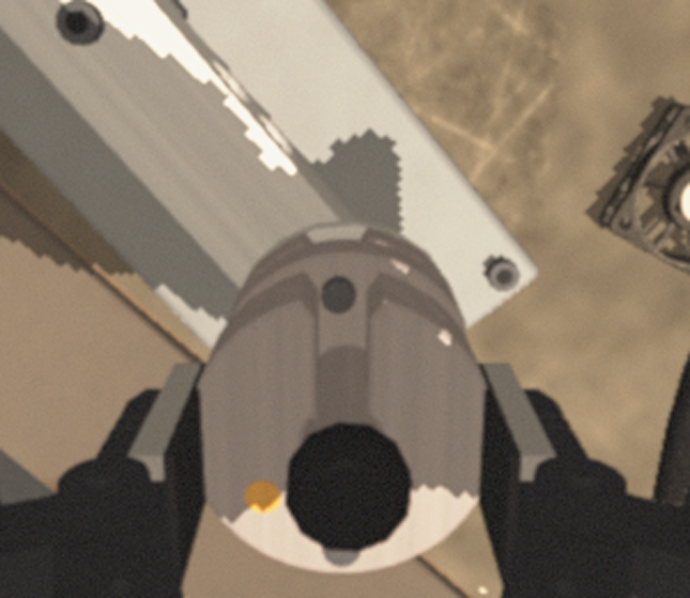

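```bash
python3 - <<'E'
from h import *
f=lambda a,b,z:pix('w5',130+a/2.3,100+b/2.3,z)
U=Tt()[:3,:3];tc=Tt()[:3,3]
zt=.1013
for n,q in dict(knob=f(349,486,.122),dowel=f(339,294,.080),slotL=f(314,400,zt),slotR=f(371,400,zt),sl2L=f(315,310,zt),sl2R=f(369,310,zt),own=f(341,556,zt+.004),flatL=f(203,430,zt),flatR=f(482,430,zt)).items():print(n,q,(U.T@(q-tc)*1000).round(2))
E
```

```text
knob [0.52615546 0.09224581 0.122     ] [  3.78   0.51 -38.25]
dowel [0.53625228 0.1044128  0.08      ] [19.52 -1.02  3.74]
slotL [0.52475827 0.09898444 0.1013    ] [  7.55  -5.27 -17.56]
slotR [0.53164574 0.09207437 0.1013    ] [  7.55   4.48 -17.55]
sl2L [0.53653301 0.11029651 0.1013    ] [ 23.87  -4.97 -17.56]
sl2R [0.54284458 0.10396784 0.1013    ] [ 23.88   3.97 -17.55]
own [0.5081022  0.07582832 0.1053    ] [-20.6   -0.63 -21.55]
flatL [0.50713517 0.10860511 0.1013    ] [  1.86 -24.53 -17.58]
flatR [0.54123179 0.07438976 0.1013    ] [  1.85  23.77 -17.53]
```

Request:
carry_out([
  [0, 0, -0.014, 0, 0.002, 0.001, 0.6],
  [0, 0, -0.028, 0, 0.0025, 0.001, 0.6],
  [0, 0, -0.028, 0, 0.0025, 0.001, 0.6],
])

```text
clock: 10.25
eef_pos: [0.5232, 0.09, 0.0835]
ee_rot: [2.847, 1.328, -0.0]
ft_force: [1.7, -0.7, -3.5]
finger_gap: 0.0485
grip_force: 64.4
```

```bash
cat > f.py <<'E'
from h import *
s=state();T=Tt(s);U=T[:3,:3]
print('yaw',np.degrees(np.arctan2(U[1,0],U[0,0])).round(2),'pos',s['eef_pos'].round(4),'F tool',(U.T@s['ft_force']).round(2),'T tool',(U.T@s['ft_torque']).round(3),s['finger_gap'],s['joint_pos'][6])
E
python3 f.py
```

```text
yaw 50.01 pos [0.5232 0.09   0.0835] F tool [0.5  1.76 3.52] T tool [-0.424  0.039 -0.009] 0.048461324358287476 -1.1375294594440017
```

Request:
carry_out([
  [0, 0, 0, 0, 0.001, 0.005, 0.6],
  [0, 0, 0, 0, 0.001, 0.01, 0.6],
  [0, 0, 0, 0, 0.001, 0.014, 0.6],
  [0, 0, 0, 0, 0.001, 0.014, 0.6],
])

```text
clock: 10.75
eef_pos: [0.5232, 0.09, 0.0798]
ee_rot: [-2.846, -1.331, 0.001]
ft_force: [2.5, -0.4, -2.0]
finger_gap: 0.0487
grip_force: 64.4
```

```bash
python3 f.py
```

```text
yaw 50.13 pos [0.5232 0.09   0.0798] F tool [1.27 2.2  2.05] T tool [-0.446  0.227 -0.032] 0.04865755105149123 -1.1379781082679186
```

Request:
carry_out([
  [0, 0, 0, 0, 0.001, 0.002, 0.6],
  [0, 0, 0, 0, 0.001, 0.004, 0.6],
  [0, 0, 0, 0, 0.001, 0.004, 0.6],
])

```text
clock: 11.12
eef_pos: [0.5232, 0.0899, 0.0788]
ee_rot: [-2.845, -1.331, 0.001]
ft_force: [1.8, 0.2, -2.3]
finger_gap: 0.0486
grip_force: 64.4
```

```bash
python3 f.py
```

```text
yaw 50.14 pos [0.5232 0.0899 0.0788] F tool [1.3  1.28 2.28] T tool [-0.296  0.239 -0.033] 0.04860412626443339 -1.1381639651149826
```

Request:
carry_out([
  [0, 0, 0, 0, 0.001, 0.002, 0.6],
  [0, 0, 0, 0, 0.001, 0.005, 0.6],
  [0, 0, 0, 0, 0.001, 0.005, 0.6],
])

```text
clock: 11.5
eef_pos: [0.5232, 0.0897, 0.0774]
ee_rot: [-2.845, -1.331, 0.002]
ft_force: [1.4, 0.2, -2.4]
finger_gap: 0.0489
grip_force: 64.4
```

```bash
python3 f.py
```

```text
yaw 50.14 pos [0.5232 0.0897 0.0774] F tool [1.08 0.97 2.37] T tool [-0.159  0.16   0.031] 0.048901863803137234 -1.138671249689153
```

Request:
carry_out([
  [0, 0, 0, 0, 0.0005, 0.002, 0.6],
  [0, 0, 0, 0, 0.0005, 0.004, 0.6],
  [0, 0, 0, 0, 0.0005, 0.004, 0.6],
])

```text
clock: 11.88
eef_pos: [0.5232, 0.0895, 0.0764]
ee_rot: [-2.845, -1.331, 0.002]
ft_force: [0.4, -0.2, -3.1]
finger_gap: 0.0485
grip_force: 64.3
```

```bash
python3 f.py
```

```text
yaw 50.14 pos [0.5232 0.0895 0.0764] F tool [0.14 0.44 3.08] T tool [-0.108  0.096  0.002] 0.04845305974747369 -1.1392025984525362
```

Request:
carry_out([
  [0, 0, 0, 0, 0, 0.002, 0.6],
  [0, 0, 0, 0, 0, 0.002, 0.6],
])

```text
clock: 12.12
eef_pos: [0.5232, 0.0895, 0.0759]
ee_rot: [-2.845, -1.331, 0.002]
ft_force: [1.4, 0.2, -4.2]
finger_gap: 0.0484
grip_force: 64.3
```

```bash
python3 f.py
```

```text
yaw 50.14 pos [0.5232 0.0895 0.0759] F tool [1.07 0.96 4.2 ] T tool [ 0.042 -0.01   0.068] 0.04840136849964685 -1.1394990127807147
```

Request:
carry_out([
  [0, 0, 0, 0, 0, 0.002, 0.6],
  [0, 0, 0, 0, 0, 0.002, 0.6],
])

```text
clock: 12.38
eef_pos: [0.5233, 0.0895, 0.0757]
ee_rot: [-2.846, -1.331, 0.002]
ft_force: [-1.7, -1.2, -0.8]
finger_gap: 0.0487
grip_force: 64.6
```

```bash
python3 f.py
```

```text
yaw 50.14 pos [0.5233 0.0895 0.0757] F tool [-2.01 -0.58  0.84] T tool [ 0.152 -0.122  0.022] 0.04867924142333142 -1.139854731306981
```

Request:
carry_out([
  [0, 0, 0, 0, 0, 0, 0.6],
  [0, 0, 0, 0, 0, 0, 0.0],
  [0, 0, 0, 0, 0, 0, -0.5],
  [0, 0, 0, 0, 0, 0, -1],
  [0, 0, 0, 0, 0, 0, -1],
  [0, 0, 0, 0, 0, 0, -1],
], grip_force=20)

```text
clock: 13.12
eef_pos: [0.5237, 0.0896, 0.0756]
ee_rot: [-2.846, -1.331, 0.001]
ft_force: [-0.0, -0.6, -0.1]
finger_gap: 0.0855
grip_force: 0.0
```

```bash
python3 f.py
```

```text
yaw 50.14 pos [0.5237 0.0896 0.0756] F tool [-0.5   0.36  0.14] T tool [0.03  0.008 0.032] 0.0854806060342133 -1.139882225729981
```

Released; lift straight up, then check by depth whether it lies flat.

Request:
carry_out([
  [0, 0, 0, 0, 0, -0.05, -1],
  [0, 0, 0, 0, 0, -0.15, -1],
  [0, 0, 0, 0, 0, -0.3, -1],
  [0, 0, 0, 0, 0, -0.45, -1],
  [0, 0, 0, -0.2, 0, -0.5, -1],
  [0, 0, 0, -0.3, 0, -0.5, -1],
  [0, 0, 0, -0.3, 0, -0.5, -1],
  [0, 0, 0, -0.3, 0, -0.5, -1],
])

```text
clock: 14.12
eef_pos: [0.4761, 0.0329, 0.2012]
ee_rot: [-2.845, -1.332, -0.001]
ft_force: [0.3, -0.3, 0.8]
finger_gap: 0.0856
grip_force: 0.0
```

```bash
python3 f.py; python3 - <<'E'
from h import *
p,d,T,K=grab('wrist','w6')
v,u=np.mgrid[0:420,0:560];P=np.stack([(u-K[0,2])/K[0,0]*d,(v-K[1,2])/K[1,1]*d,d],-1)@T[:3,:3].T+T[:3,3]
r_=np.hypot(P[...,0]-.5237,P[...,1]-.0893)
m=(r_<.026)&(r_>.012)&(P[...,2]>.085)&(P[...,2]<.1);q=P[m]
A=np.c_[q[:,:2]-[.5237,.0893],np.ones(len(q))];print(len(q),np.median(q[:,2]),np.linalg.lstsq(A,q[:,2],rcond=None)[0])
fl=P[(abs(P[...,0]-.5237)<.05)&(abs(P[...,1]-.02)<.02)][:,2];print('bench',np.median(fl))
u0,v0=proj('w6',[.5237,.0893,.09]).astype(int);print(u0,v0)
print((P[max(0,v0-60):v0+60:8,u0-60:u0+60:8,2]*1000).round().astype(int))
E
```

```text
yaw 50.18 pos [0.4761 0.0329 0.2012] F tool [-0.03  0.45 -0.84] T tool [ 0.031  0.033 -0.022] 0.08556362643594659 -0.9223448953468241
3263 0.09319920498589063 [-0.00953613 -0.01218348  0.09320982]
bench 0.272819734007242
279 105
[[ 39  41  38  40  39  39   7   8   9  10   0  -1 343  -1  -2]
 [ 10  38  39  40  39  40   8  10   9  11   9  -1  -2  -1  -1]
 [ 10  38  38  40  40  39  40   9  10   9   9   9  -1  -1   1]
 [  8  10  39  39  39  40  93  75  76  93  11  10  -1   0   0]
 [  9  10   9  40  94  93  93  75  79  94  94   9  10  -1   1]
 [  9  10  10  37  93  93  94  75  75  94  94  93   9   8   0]
 [  9  10   9  92 343  92  93 121 122  94  94  94   9  10  -1]
 [ 10   9   7  93  93  93 120 120 121 119  93  94   9  10  10]
 [  0  10  11  93  93  92 120 121 121 122  93  94   9  13  12]
 [ -2   6  11  92  92  93  93 120 119  93  92  93  10   9   9]
 [ -1  -1   8   8  94  95  93  94  94  93  92  92   9  -1   0]
 [ -2  -1  -1   9  93  94  93  96  94  93  93  10  -1  -1  -2]
 [  1   0  -7  -1  10   9  92  94  93  93  -3  -1   0   0  -1]
 [ -1  -1  -1  -6   8   9   9   8   9  -2   0   0   0   0   0]
 [ -1   0   0  -1  -6   8  15  -1  -1  -1  -1   0  -1  -1  -1]]
```

```bash
python3 -c "
from bench import r;print(r.close_job())"
```

```text
the job is handed in; nothing more can be done
None
```

The thick weight is on the stand, its slot over the dowel. It lies flat by the depth picture (top at 93 mm, 94 mm expected) and the arm is clear; wrist readings between moves stayed under about 5 N. The thin weight was not touched, and the job is handed in.

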